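# Find and note the slip angle of a plastic block on a tilting board

### The job

Find the slip angle of the green block: push the yellow wedge carriage slowly along its track by its black handle, so that the hinged board tilts up, and stop the moment the block begins to slide, letting it run down to the stop by itself and leaving the board at that angle. Then note the angle by sliding the red marker up behind the carriage until you feel its nose press lightly (some 5 N, for half a second) on the stop screw in the carriage's heel, without shifting the carriage, and let go with the marker still touching. Do not touch the board or the green block, and leave everything else alone.

Things in the scene. Friction and masses are not known exactly. Their poses are not given: they have to be found in the camera images.
- carriage (a joint): Travel of the yellow wedge carriage, m: 0 as found to 0.19; grows towards the board's hinge (-y of carriage_handle). Stiff: takes 15 to 20 N to slide and stays where it is left. Push it at 20 mm/s or less (50 mm/s is too fast). Its wedge tilts the board: 2.6 rad per metre of travel.
- board (a joint): Tilt of the white hinged board, rad: 0 flat, at most 0.49; moved only by the carriage. The green block slips at some angle between 0.20 and 0.41 rad, different each time; just beyond that angle it gathers speed slowly.
- marker (a joint): Travel of the red marker along the same track, m: 0 to 0.235, growing in the same direction as the carriage's. It slides against 2.5 N of friction and stays where it is left. Between the marker's nose and the carriage's heel there is 0.040 + carriage - marker (m), less the length of the stop screw.
- carriage_handle (a point): Centre of the carriage's upright black handle: 30 mm (x) by 16 mm (y, along the track) by 50 mm tall, from 35 to 85 mm above the table, this point at 60 mm. The frame keeps its direction: -y is the way to push, towards the hinge; z is up. Board and wedge begin 80 mm beside it on +x; the space above is clear.
- marker_handle (a point): Centre of the red marker's upright handle: 30 mm (x) by 16 mm (y, along the track) by 50 mm tall, 34 to 84 mm above the table, this point at 59 mm. Frame parallel to that of carriage_handle, on the same track, 117 to 135 mm behind it (+y) at the start. The marker's nose is 50 mm ahead of it (-y).
- carriage_heel (a point): Middle of the flat rear end face of the carriage's sole, 45 mm behind (+y of) the carriage's handle, 28.5 mm above the table. A steel stop screw, 10 mm thick, sticks out of it towards the marker by 4 to 16 mm, set differently each time and not given by any pose: its end is what the marker must touch.
- marker_nose (a point): Middle of the marker's rubber nose, its front (-y) end face, 28.5 mm above the table; the nose gives a little under load.
- block_center (a point): Centre of the green test block, 50 mm (x) by 60 mm (y) by 30 mm tall, 90 g nominally, with a white stripe on top; at the start it rests near the free end of the flat board, its centre 77 mm above the table.
- board_foot (a point): On the board's top at the black stop near the hinge, mid width. y points up the board to its free end 260 mm away, z is normal to it. Board 110 mm wide, top 62 mm above the table when flat; at full tilt its end and the wedge stand 200 mm high. Block centre: y = 0.200 to 0.215 at the start, 0.030 against the stop; a red line crosses at y = 0.165.
- spare_red: Spare red test block, 50 by 60 by 30 mm, lying on the tester's base plate beyond the hinge; origin under its centre. To be left alone.
- spare_wood: Spare wooden test block, 50 by 60 by 30 mm, lying on the tester's base plate beyond the hinge; origin under its centre. To be left alone.
- tape: Green ring of tape core, 100 mm across, 25 mm tall; origin under its centre. To be left alone.
- cup: Small green cup, 76 mm across, 60 mm tall; origin under its centre. To be left alone.
Things that resemble listed ones, but are neither listed nor needed, are in the scene too. Leave any purple look-alike of the part that bears block_center alone.

How it is judged:
On the way, in this order (a step that is already met when the one before it is completed fails the run):
1. the board has been tilted until the green block has slid down to the stop, and the board stands still at that angle (y of block_center in the frame of board_foot between 0.02 and 0.038 m and z of block_center in the frame of board_foot between 0.005 and 0.03 m and value of joint board above 0.12 rad and velocity of joint board below 0.02 rad/s), for 0.2 s.
2. the red marker is pressed lightly (more than 1.5 N) against the stop screw in the carriage's heel for 0.2 s (contact force between marker and carriage above 1.5 N), for 0.2 s.
At the end, for the whole second after the job is handed in: The green block rests on the board against the stop (its centre 20 to 38 mm up the board from the stop's face), the board stands still at the angle where the block slipped (over 0.12 rad), and the marker's nose still touches the carriage's stop screw, within 18 mm of the heel, all let go (y of block_center in the frame of board_foot between 0.02 and 0.038 m and z of block_center in the frame of board_foot between 0.005 and 0.03 m and value of joint board above 0.12 rad and contact force between marker and carriage above 0.05 N and distance between marker_nose and carriage_heel below 0.018 m and linear speed of block below 0.02 m/s and velocity of joint board below 0.01 rad/s).
It fails at once if the board is tilted faster than 0.15 rad/s (carriage over about 60 mm/s) (velocity of joint board above 0.15 rad/s or velocity of joint board below -0.15 rad/s).
It fails at once if the board's angle is changed further (over 0.015 rad/s) once the block's centre has slid past the red line, 165 mm up the board (y of block_center in the frame of board_foot below 0.165 m and (velocity of joint board above 0.015 rad/s or velocity of joint board below -0.015 rad/s)).
It fails at once if the marker is pressed against the carriage with more than 10 N (contact force between marker and carriage above 10 N).
It fails at once if the robot touches the green block or the board (over 1 N) (contact force between any of the arm, the fingers and block above 1 N or contact force between any of the arm, the fingers and board above 1 N).
It fails at once if a spare block, the cup or the tape ring is moved more than 20 mm (distance of any of spare_red, spare_wood, tape, cup from where it was at the start of the episode above 0.02 m).
It also fails if it takes over 72 s, if anything falls off the work surface, if the arm or the gripper's body presses on something with over 40 N, if the wrist force passes 120 N, or if a joint passes its speed limit or range.

### The arm

A 6-joint arm with a two-finger parallel gripper is mounted at the origin on the work surface. World frame = base frame: x ahead of the robot, y to its left, z up, the work surface at z = 0. Lengths are in m, angles in rad, forces in N, time in s.
With the tool pointing down it reaches from about 0.35 to 0.95 m from the base axis. Payload 17.4 kg.
Tool frame: the origin (TCP) lies on the centre line of the jaws, within the pads' length; the fingertips stand 8 mm ahead of it and the grasp point (between the pads) lies 11 mm behind it; z points along the fingers, x is the direction in which the jaws open and shut, and the axes are right-handed (so a half turn about z gives the same grasp; the last joint's range is limited). The gripper opens to 93 mm and grips with 3 to 60 N. Pads are 15 mm wide; open, the fingers measure 128 mm over their backs; the gripper's body (75 mm by 188 mm) begins 65 mm behind the grasp point.
Start: joints at [-1.207, 0.116, 1.442, -0, 1.584, -0.038], TCP at [0.264, -0.621, 0.227] pointing down, gripper open.
Joint ranges: [-2.83, 2.83], [-0.83, 2.19], [0.07, 2.5], [-1.14, 4.28], [0.01, 3], [-2.97, 2.97]. Speed limits (rad/s): [1.89, 1.89, 2.22, 3.14, 3.14, 3.14].

### API

Orientations are given as a unit quaternion [w, x, y, z].
In Python, from station import * gives the robot as it stands.
- The arm moves only by the tool move_arm, never from a script. Its argument "deltas" is a list that holds one entry, the list of rows, each a list of 7 numbers: the shift along the tool's x, y, z in mm, then the turn, a rotation vector about the tool's x, y, z in rad, then the finger opening in mm, from 0 to 93. In form: [[[dx, dy, dz, rx, ry, rz, grip], ...]]. A call has 1 to 20 rows; each row shifts and turns the commanded pose from where the row before left it, along the tool's axes as they then stand; what a row does not reach is not made up. A row lasts 1/10 s, in which the tool goes at most 50 mm and 8.59 degrees, less where a joint would pass 70% of its speed; a pose out of reach is approached as far as the arm can. A call with a gripper value outside its range is refused whole. The fingers move at their own pace and stop on an object; the grip force is fixed at half the most. Time passes only in rows, so rows that do not move let the fingers close. It gives the time, the measured TCP pose, the force and the opening at its end, in the units of the state.
- observe(): the state, without advancing time (a new reading comes with each control period).
- get_image(name): name is "scene" or "side" or "wrist"; returns a dict with "color" (480x640x3 uint8, red, green, blue), "fx", "fy", "cx", "cy" (pixels), "position" and "rotation" of the camera in the world; the wrist camera has in their place "tool_from_camera" (4x4, takes a point from camera to tool coordinates, whose origin is the TCP and whose axes are the tool frame's). Camera axes: x right, y up, looking along -z (the intrinsics and any distortion apply to the point x, -y, -z); pixel columns grow to the right and rows downward; lengths in m; the calibration is good to about 2 mm. A picture is of the moment at which its call begins: read the wrist's pose just before it. There is no depth.
- finish_job(): hands the job in, once; it reports no verdict.
The state is a dict: "time": time; "joint_positions": joint angles; "qd": joint speeds; "joint_efforts": joint torques, N m; "tcp_pos": TCP position; "ee_rot": TCP orientation; "wrist_force": force on the tool from outside, world axes, zero at the start; "moment": the same for the moment, N m; "gripper_width": opening from 0.0 (shut) to 1.0 (fully open).
Only numpy, scipy, OpenCV 4.12 (cv2) and the standard library are available. Lean on these libraries where they do the work, as an engineer would, in place of code of your own. Each camera call takes 0.05 s, during which the arm holds its last target.

## Working session

There is one attempt and no reset: what is moved stays moved. The work goes in short steps, Python scripts to look and compute and a tool call to move; the robot and the scene stay as the last step left them, time stands still between calls to the robot, and variables do not carry over. Pictures are saved under pics/ and viewed, and the job is handed in when it is done.

Besides the shell and the picture viewer there is one more tool, called after ">>>" in YAML: its name, and indented under it one key for each argument. move_arm: Moves the arm, as the interface text tells. Its arguments: {"type":"object","properties":{"deltas":{"type":"array"}},"required":["deltas"]}

```bash
ls; mkdir -p pics
cat > h.py <<'E'
from station import *
import numpy as np, cv2, pickle
from scipy.spatial.transform import Rotation as R
def snap(n,f):
    im=get_image(n); cv2.imwrite('pics/'+f+'.png',im['color'][:,:,::-1]); pickle.dump(im,open('pics/'+f+'.pkl','wb')); return im
def ray(im,u,v):
    p=np.array([[[u,v]]],float); K=np.array([[im['fx'],0,im['cx']],[0,im['fy'],im['cy']],[0,0,1.]])
    d=im.get('distortion',None)
    q=cv2.undistortPoints(p,K,np.array(d,float) if d is not None else None)[0,0]
    return np.array(im['rotation'])@np.array([q[0],-q[1],-1.])
def onz(im,u,v,z):
    r=ray(im,u,v); c=np.array(im['position']); return c+r*(z-c[2])/r[2]
def proj(im,P):
    q=np.array(im['rotation']).T@(np.array(P)-np.array(im['position']))
    return im['cx']+im['fx']*q[0]/-q[2], im['cy']+im['fy']*(-q[1])/-q[2]
E
python3 - <<'E'
from h import *
for n in ['scene','side','wrist']:
    im=snap(n,n+'0'); print({k:v for k,v in im.items() if k!='color'})
print(observe())
E
```

```text
pics
{'fx': 482.64390148422734, 'fy': 482.64390148422734, 'cx': 317.117682318875, 'cy': 238.118703935526, 'position': array([ 1.40307199, -0.13656107,  0.83441196]), 'rotation': array([0.66742031, 0.28052205, 0.27223141, 0.6338356 ])}
{'fx': 599.7818798758435, 'fy': 599.7818798758435, 'cx': 317.3916571701441, 'cy': 237.0623869074306, 'position': array([0.13966975, 1.06738757, 0.7890919 ]), 'rotation': array([-0.15235594, -0.09180836,  0.49742314,  0.84907544])}
{'fx': 338.31399085238223, 'fy': 338.31399085238223, 'cx': 323.0144228897907, 'cy': 235.49585397952245, 'tool_from_camera': array([[ 9.99999023e-01, -4.51577407e-04,  1.32288701e-03,
         3.11443435e-05],
       [-1.18597989e-04, -9.70377226e-01, -2.41594752e-01,
        -6.59812053e-02],
       [ 1.39279815e-03,  2.41594360e-01, -9.70376332e-01,
        -1.58344668e-01],
       [ 0.00000000e+00,  0.00000000e+00,  0.00000000e+00,
         1.00000000e+00]])}
{'time': 0.15, 'joint_positions': array([-1.20678668e+00,  1.16351018e-01,  1.44206805e+00,  8.15871490e-06,
        1.58397550e+00, -3.77572872e-02]), 'qd': array([ 0.00033832, -0.00228935, -0.00190287,  0.00065298, -0.00075168,
       -0.00037926]), 'joint_efforts': array([-1.15401344e-03, -7.21762061e+01, -6.22952271e+01,  7.80203682e-02,
        2.25431391e-02, -5.98873953e-05]), 'tcp_pos': array([ 0.26393039, -0.62112224,  0.22611865]), 'ee_rot': array([-2.37025527e-04,  8.33979934e-01, -5.51794626e-01, -3.23422749e-04]), 'wrist_force': array([ 0.18454265,  0.84337253, -0.87408552]), 'moment': array([ 0.00034973, -0.00535848, -0.02296794]), 'gripper_width': 1.0008814867560476}
```

```bash
cat >> h.py <<'E'
def _m(im): 
    q=np.array(im['rotation'])
    if q.size==4: q=R.from_quat(q[[1,2,3,0]]).as_matrix()
    return q
def ray(im,u,v):
    return _m(im)@np.array([(u-im['cx'])/im['fx'],-(v-im['cy'])/im['fy'],-1.])
def proj(im,P):
    q=_m(im).T@(np.array(P)-np.array(im['position']))
    return np.round([im['cx']+im['fx']*q[0]/-q[2], im['cy']+im['fy']*q[1]/q[2]],1)
E
sed -n 1,5p h.py >/dev/null
```

```text
(no output)
```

View pics/scene0.png

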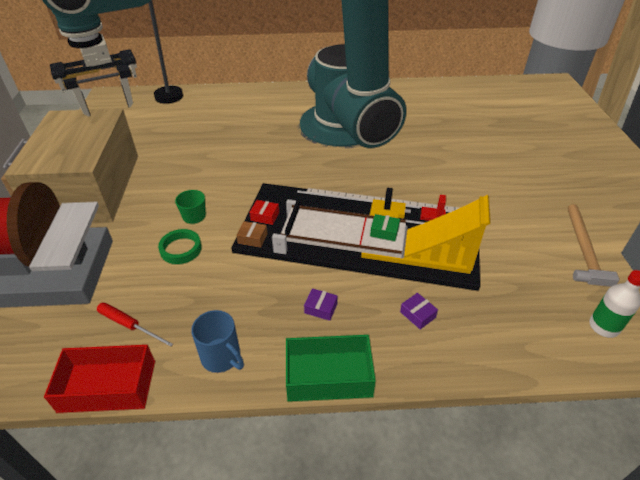

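View pics/side0.png

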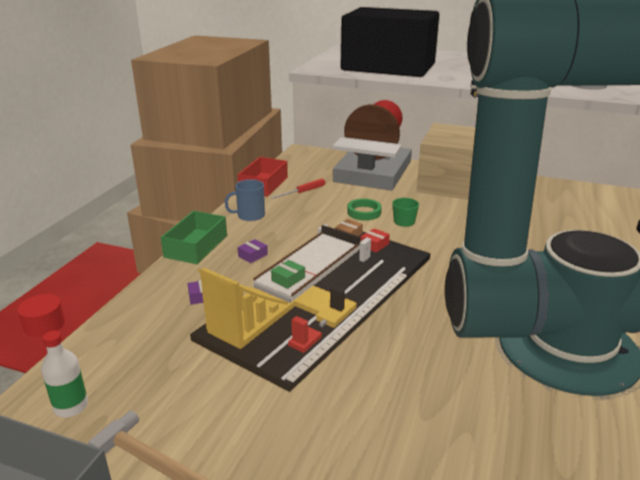

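View pics/wrist0.png

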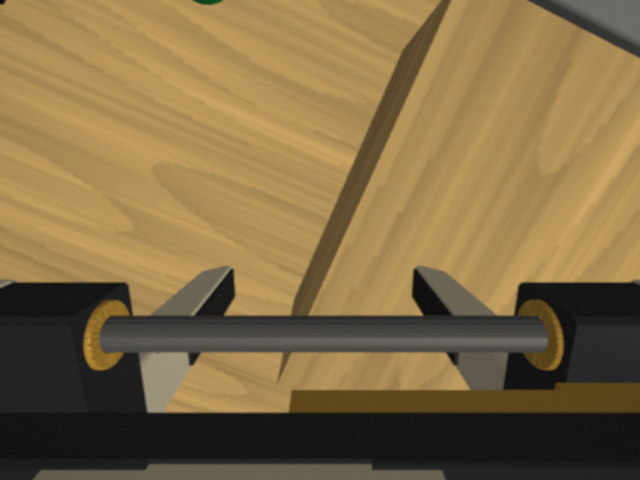

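Overview: the base plate sits in front of the robot; black handle in scene at about (388,197), red marker handle (441,203), green block (385,228) on the white board; the purple look-alikes (321,303) and (419,310) are off the plate. The side view shows the black handle (337,298) and red handle (301,333).

Run:
```python
import cv2
a=cv2.imread('pics/scene0.png')[175:290,225:495]; cv2.imwrite('pics/s0c.png',cv2.resize(a,None,fx=2.9,fy=2.9,interpolation=2))
a=cv2.imread('pics/side0.png')[220:390,180:440]; cv2.imwrite('pics/d0c.png',cv2.resize(a,None,fx=3,fy=3,interpolation=2))
```

```text
(no output)
```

View pics/s0c.png

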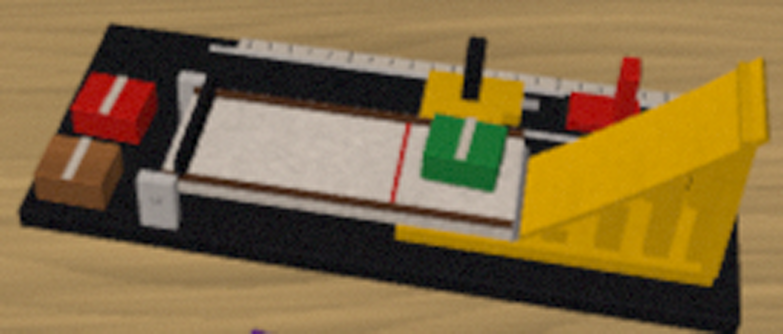

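View pics/d0c.png

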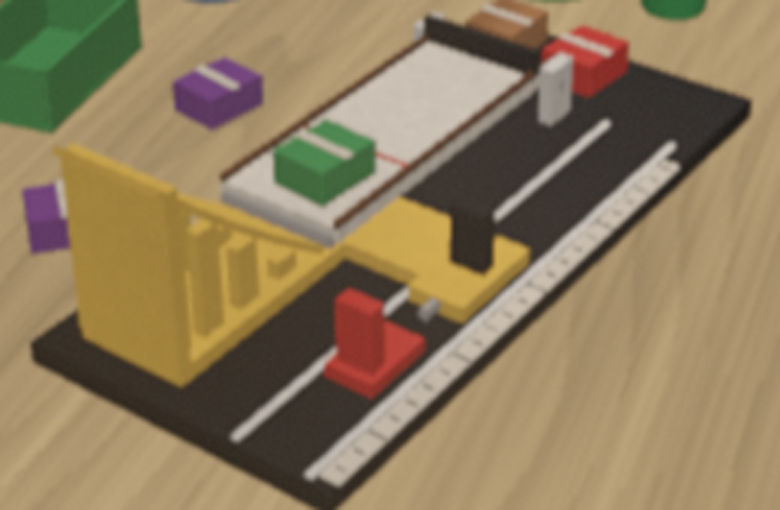

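Run:
```python
from h import *
s=pickle.load(open('pics/scene0.pkl','rb')); d=pickle.load(open('pics/side0.pkl','rb'))
def tri(a,b):
    c1,r1=np.array(s['position']),ray(s,*a); c2,r2=np.array(d['position']),ray(d,*b)
    t=np.linalg.lstsq(np.stack([r1,-r2],1),c2-c1,rcond=None)[0]
    p,q=c1+t[0]*r1,c2+t[1]*r2; return (p+q)/2,np.linalg.norm(p-q)
S=lambda x,y:(225+x/2.9,175+y/2.9); D=lambda x,y:(180+x/3,220+y/3)
print('handle top',tri(S(477,40),D(472,210)), onz(s,*S(477,40),.085),onz(d,*D(472,210),.085))
print('marker top',tri(S(630,60),D(358,297)), onz(s,*S(630,60),.084),onz(d,*D(358,297),.084))
# slot in side: z~0.02
a,b=onz(d,*D(235,437),.018),onz(d,*D(607,124),.018); print('slot',a,b,np.arctan2(*(a-b)[[1,0]])-np.pi/2)
for z in (.018,):
  a,b=onz(d,*D(310,475),z),onz(d,*D(673,147),z); print('ruler',a,b,np.arctan2(*(a-b)[[1,0]])-np.pi/2)
# block top corners z=.092
for c in [(275,158),(322,123),(375,152),(322,185)]: print(onz(d,*D(*c),.092))
```

```text
handle top (array([0.46420175, 0.08469509, 0.08596964]), np.float64(0.004367389241147931)) [0.46018134 0.08404399 0.085     ] [0.46535736 0.08633376 0.085     ]
marker top (array([0.50014571, 0.20781397, 0.08819695]), np.float64(0.0026150926127545397)) [0.4935201 0.2091927 0.084    ] [0.50280939 0.20424242 0.084     ]
slot [0.55529792 0.28610009 0.018     ] [ 0.43288029 -0.16276795  0.018     ] -0.2662501450648358
ruler [0.49680832 0.30161231 0.018     ] [ 0.37411642 -0.14682008  0.018     ] -0.26706582434108617
[0.61616685 0.08222691 0.092     ]
[0.60325417 0.02637357 0.092     ]
[0.55169156 0.05009515 0.092     ]
[0.57077384 0.10290872 0.092     ]
```

Candidates: carriage handle = black upright on yellow (scene 388,197). Confusable: the black base, board stop. Marker = red upright (441,203), vs red spare block (265,212), red tray. Block = green on board (385,228), vs purple look-alikes. The crop agrees with this. Next I move above the handle.

>>> move_arm:
  deltas:
    - [[0,0,-35,0,0,0,60],[0,0,-35,0,0,0,60],[-32,-25.5,-2,0,0,0,60],[-32,-25.5,-2,0,0,0,60],[-32,-25.5,-2,0,0,0,60],[-32,-25.5,-2,0,0,0,60],[-32,-25.5,-2,0,0,0,60],[-32,-25.5,-2,0,0,0,60],[-32,-25.5,-2,0,0,0,60],[-32,-25.5,-2,0,0,0,60],[-32,-25.5,-2,0,0,0,60],[-32,-25.5,-2,0,0,0,60],[-32,-25.5,-2,0,0,0,60],[-32,-25.5,-2,0,0,0,60],[-32,-25.5,-2,0,0,0,60],[-32,-25.5,-2,0,0,0,60],[-32,-25.5,-2,0,0,0,60],[-32,-25.5,-2,0,0,0,60],[-32,-25.5,-2,0,0,0,60],[-32,-25.5,-2,0,0,0,60]]

```text
time: 2.15
tcp_pos: [0.4611, 0.0902, 0.3327]
ee_rot: [-0.0, 0.834, -0.552, 0.0]
wrist_force: [0.0, -1.2, 0.9]
gripper_width: 0.647
```

>>> move_arm:
  deltas:
    - [[0,0,0,0,0,-0.145,60],[0,0,0,0,0,-0.145,60],[0,0,0,0,0,-0.145,60],[0,0,0,0,0,-0.145,60],[0,0,0,0,0,-0.145,60],[0,0,0,0,0,-0.145,60],[0,0,0,0,0,-0.145,60],[0,0,0,0,0,-0.145,60],[0,0,0,0,0,-0.145,60],[0,0,0,0,0,-0.145,60],[0,0,0,0,0,-0.145,60],[0,0,0,0,0,-0.145,60],[0,0,0,0,0,-0.145,60],[0,0,0,0,0,-0.145,60],[0,0,0,0,0,-0.145,60],[0,0,0,0,0,-0.145,60],[0,0,0,0,0,-0.145,60],[0,0,0,0,0,0,60]]

```text
time: 3.95
tcp_pos: [0.4611, 0.0884, 0.3325]
ee_rot: [-0.0, 0.796, 0.605, -0.0]
wrist_force: [-1.0, -0.8, -0.1]
gripper_width: 0.648
```

```bash
cat >> h.py <<'E'
def wcam(im,st):
    q=np.array(st['ee_rot']); Rt=R.from_quat(q[[1,2,3,0]]).as_matrix(); T=im['tool_from_camera']
    im=dict(im); im['rotation']=(Rt@T[:3,:3]); im['position']=np.array(st['tcp_pos'])+Rt@T[:3,3]; return im
def info(st):
    q=np.array(st['ee_rot']); Rt=R.from_quat(q[[1,2,3,0]]).as_matrix()
    print('t',st['time'],'tcp',np.round(st['tcp_pos'],4),'x',np.round(Rt[:,0],3),'z',np.round(Rt[:,2],4),'F',np.round(st['wrist_force'],1),'w',st['gripper_width']); return Rt
E
python3 - <<'E'
from h import *
st=observe(); info(st); print(st['joint_positions'])
im=wcam(snap('wrist','w1'),st); pickle.dump(im,open('pics/w1.pkl','wb'))
print(proj(im,[.463,.085,.085]))
E
```

```text
t 3.95 tcp [0.4611 0.0884 0.3325] x [ 0.269  0.963 -0.   ] z [-2.e-04 -0.e+00 -1.e+00] F [-1.  -0.8 -0.1] w 0.6481689326086784
[ 1.34997469e-01 -3.42146452e-01  1.69245326e+00 -1.59576734e-05
  1.79146779e+00 -1.16367772e+00]
[320.8 210.9]
```

View pics/w1.png

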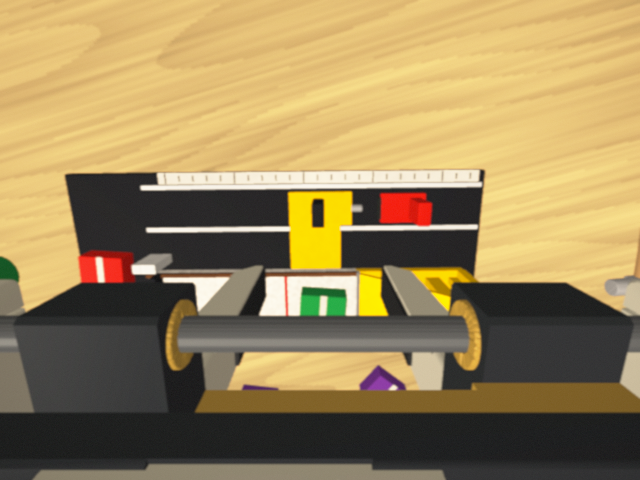

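Run:
```python
import cv2
a=cv2.imread('pics/w1.png')[165:275,270:450]; cv2.imwrite('pics/w1c.png',cv2.resize(a,None,fx=4.4,fy=4.4,interpolation=2))
```

```text
(no output)
```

View pics/w1c.png

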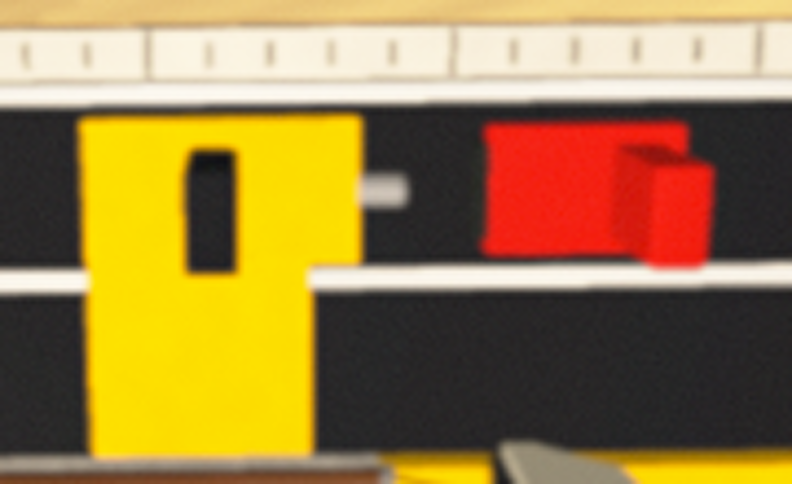

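Run:
```python
from h import *
im=pickle.load(open('pics/w1.pkl','rb'))
C=lambda x,y:(270+x/4.4,165+y/4.4)
h=onz(im,*C(212,226),.085); m=onz(im,*C(682,215),.084)
print(h,m,m-h,np.linalg.norm((m-h)[:2]),np.arctan2(*(m-h)[:2]))
for c in [(362,190),(407,190),(484,190)]: print(onz(im,*C(*c),.0285))
a,b=onz(im,*C(0,105),.018),onz(im,*C(792,85),.018); print('yaw',np.arctan2(*(b-a)[:2]))
st=observe(); Rt=info(st); print('err tool',Rt.T@(h-np.array(st['tcp_pos'])))
```

```text
[0.46869244 0.08014093 0.085     ] [0.50090941 0.20641931 0.084     ] [ 0.03221697  0.12627838 -0.001     ] 0.13032329594336012 0.24979781347960875
[0.48030358 0.12498337 0.0285    ]
[0.48409809 0.13858208 0.0285    ]
[0.49059126 0.16185224 0.0285    ]
yaw 0.24694683180054974
t 4.0 tcp [0.4611 0.0884 0.3325] x [ 0.274  0.962 -0.   ] z [-2.e-04 -0.e+00 -1.e+00] F [-0.4  0.   0. ] w 0.6443741483572951
err tool [-0.00579297  0.00960369  0.24752698]
```

>>> move_arm:
  deltas:
    - [[-5,8,40,0,0,-0.02,40],[0,0,45,0,0,0,40],[0,0,45,0,0,0,40],[0,0,45,0,0,0,40],[0,0,30,0,0,0,40],[0,0,0,0,0,0,40],[0,0,0,0,0,0,40]]

```text
time: 4.7
tcp_pos: [0.4677, 0.0814, 0.1287]
ee_rot: [0.0, 0.792, 0.611, 0.0]
wrist_force: [-0.1, 0.7, 0.4]
gripper_width: 0.428
```

Run:
```python
from h import *
st=observe(); Rt=info(st)
im=wcam(snap('wrist','w2'),st); pickle.dump(im,open('pics/w2.pkl','wb'))
print(proj(im,[.467,.0815,.085]))
```

```text
t 4.7 tcp [0.4677 0.0814 0.1287] x [0.255 0.967 0.   ] z [ 1.e-04  0.e+00 -1.e+00] F [-0.1  0.7  0.4] w 0.42814399495676514
[323.  260.4]
```

View pics/w2.png

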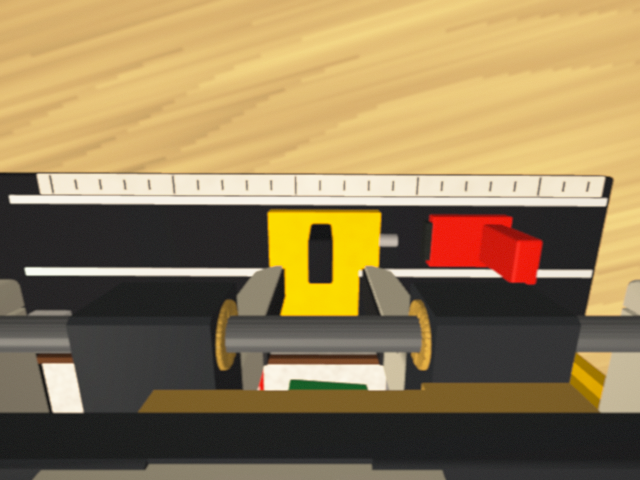

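>>> move_arm:
  deltas:
    - [[-1.4,0,25,0,0,0,40],[0,0,25,0,0,0,38],[0,0,25,0,0,0,34],[0,0,0,0,0,0,30],[0,0,0,0,0,0,28],[0,0,0,0,0,0,26],[0,0,0,0,0,0,24],[0,0,0,0,0,0,24]]

```text
time: 5.55
tcp_pos: [0.4676, 0.0801, 0.0537]
ee_rot: [0.0, 0.791, 0.612, 0.001]
wrist_force: [0.3, 0.1, 0.2]
gripper_width: 0.26
```

Run:
```python
from h import *
st=observe(); Rt=info(st)
im=wcam(snap('wrist','w3'),st); pickle.dump(im,open('pics/w3.pkl','wb')); snap('scene','s3')
a=im['color'][150:400,180:480,::-1]; cv2.imwrite('pics/w3c.png',cv2.resize(a,None,fx=2.4,fy=2.4))
```

```text
t 5.55 tcp [0.4676 0.0801 0.0537] x [0.252 0.968 0.001] z [ 1.4e-03  2.0e-04 -1.0e+00] F [0.3 0.1 0.2] w 0.2603696429684939
```

View pics/w3c.png

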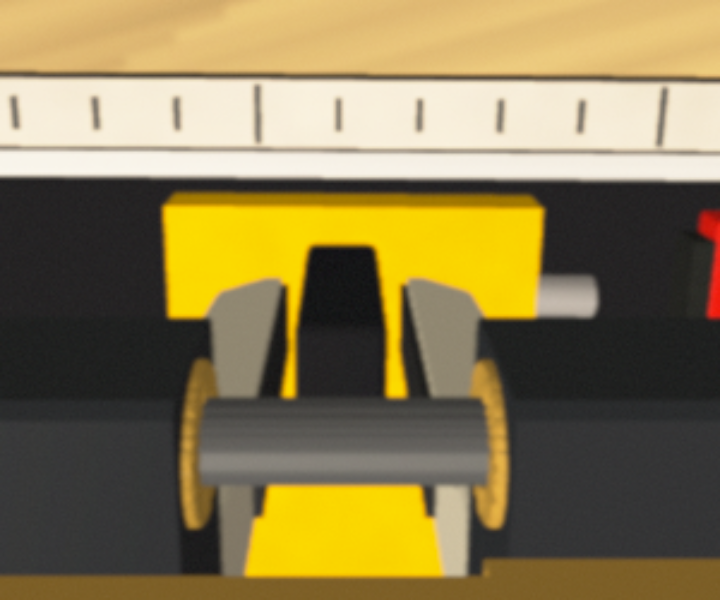

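View pics/s3.png

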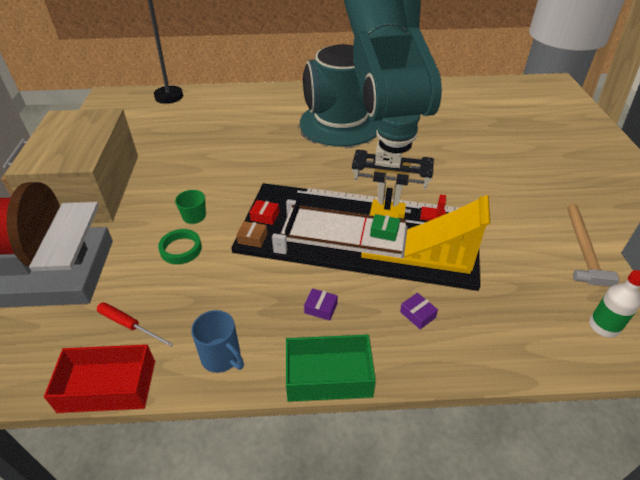

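Handle is centred between the fingers (crop 343 vs 345); the block is clear of the arm in the scene view. Closing slowly.

>>> move_arm:
  deltas:
    - [[0,0,0,0,0,0,22],[0,0,0,0,0,0,21],[0,0,0,0,0,0,20],[0,0,0,0,0,0,19],[0,0,0,0,0,0,18],[0,0,0,0,0,0,17],[0,0,0,0,0,0,16],[0,0,0,0,0,0,15],[0,0,0,0,0,0,12],[0,0,0,0,0,0,12]]

```text
time: 6.65
tcp_pos: [0.467, 0.0797, 0.0526]
ee_rot: [0.0, 0.791, 0.611, -0.0]
wrist_force: [-1.4, -4.7, 0.7]
gripper_width: 0.17
```

```bash
cat >> h.py <<'E'
FY=np.array([np.sin(.258),np.cos(.258),0]); FX=np.array([FY[1],-FY[0],0])
def green(im):
    # block centroid by hue, in ROI over the tester
    hsv=cv2.cvtColor(np.ascontiguousarray(im['color']),cv2.COLOR_RGB2HSV)
    m=cv2.inRange(hsv,(50,90,40),(85,255,255)); m[:, :232]=0; m[:,500:]=0; m[330:]=0; m[:100]=0
    n,l,s,c=cv2.connectedComponentsWithStats(m); 
    if n<2: return None
    k=1+np.argmax(s[1:,4]); return c[k],s[k]
def red_line(im):
    pass
E
python3 - <<'E'
from h import *
st=observe(); Rt=info(st); np.save('t0.npy',st['tcp_pos'])
im=snap('scene','s4'); print(green(im))
c,_=green(im); B=onz(im,*c,.080); print(B, B-.2*FY)
E
```

```text
t 6.65 tcp [0.467  0.0797 0.0526] x [ 0.252  0.968 -0.001] z [-3.e-04 -8.e-04 -1.e+00] F [-1.4 -4.7  0.7] w 0.17041890088053568
(array([384.44015444, 227.67760618]), array([370, 215,  30,  26, 518], dtype=int32))
[0.59612649 0.05153171 0.08      ] [ 0.54509704 -0.14184873  0.08      ]
```

>>> move_arm:
  deltas:
    - [[-0.5,0,0,0,0,0,12],[-1,0,0,0,0,0,12],[-1.5,0,0,0,0,0,12],[-1.5,0,0,0,0,0,12],[-1.5,0,0,0,0,0,12],[-1.5,0,0,0,0,0,12],[-1.5,0,0,0,0,0,12],[-1.5,0,0,0,0,0,12],[-1.5,0,0,0,0,0,12],[-1.5,0,0,0,0,0,12],[-1.5,0,0,0,0,0,12],[-1.5,0,0,0,0,0,12],[-1.5,0,0,0,0,0,12],[-1.5,0,0,0,0,0,12],[-1.5,0,0,0,0,0,12],[-1.5,0,0,0,0,0,12],[-1.5,0,0,0,0,0,12],[-1.5,0,0,0,0,0,12],[-1.5,0,0,0,0,0,12],[-1.5,0,0,0,0,0,12]]

```text
time: 8.7
tcp_pos: [0.4601, 0.0539, 0.0527]
ee_rot: [-0.001, 0.791, 0.612, 0.001]
wrist_force: [3.5, 15.3, -3.1]
gripper_width: 0.171
```

```bash
cat > trk.py <<'E'
from h import *
import sys
st=observe(); Rt=info(st); n=sys.argv[1]
d=np.array(st['tcp_pos'])-np.load('t0.npy'); f=np.array(st['wrist_force'])
tr=-d@FY; th=2.6*tr
im=snap('scene',n); g=green(im)
print('travel mm %.1f th %.3f lat mm %.1f Flat %.1f Flong %.1f'%(tr*1e3,th,d@FX*1e3,f@FX,f@FY))
c,s=g
# hinge model: foot point at z .062, block centre plane offset .018 along normal
foot=np.array([0.5306,-.134,.062]) if False else np.array([0.59612649,0.05153171,.062])-.2075*FY
u=np.cos(th)*FY+np.sin(th)*np.array([0,0,1]); nn=-np.sin(th)*FY+np.cos(th)*np.array([0,0,1])
r=ray(im,*c); o=np.array(im['position'])
t=((foot+.018*nn-o)@nn)/(r@nn); P=o+t*r; print('block px',np.round(c,1),s[4],'y on board mm %.1f'%((P-foot)@u*1e3))
E
python3 trk.py s5
python3 - <<'E'
import cv2
a=cv2.imread('pics/s5.png')[140:300,225:495]; cv2.imwrite('pics/s5c.png',cv2.resize(a,None,fx=2.9,fy=2.9,interpolation=2))
E
```

```text
t 8.7 tcp [0.4601 0.0539 0.0527] x [0.252 0.968 0.003] z [ 7.0e-04  3.1e-03 -1.0e+00] F [ 3.5 15.3 -3.1] w 0.1709252652412888
travel mm 26.7 th 0.069 lat mm -0.1 Flat -0.5 Flong 15.7
block px [384.2 222.3] 538 y on board mm 207.1
```

View pics/s5c.png

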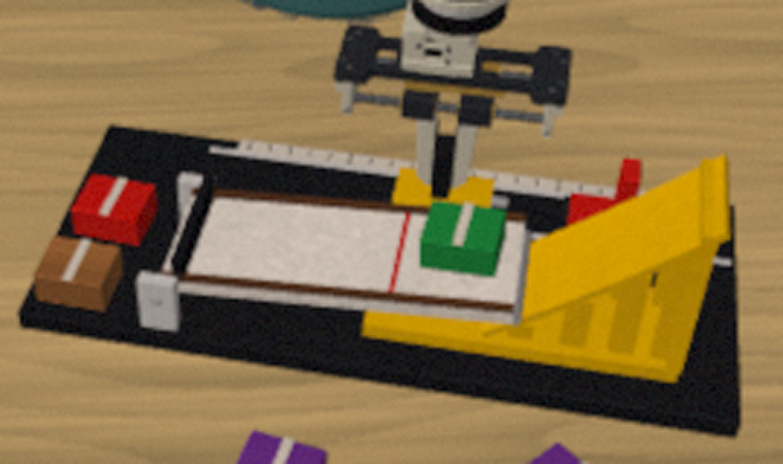

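>>> move_arm:
  deltas:
    - [[-1.5,0,0,0,0,0,12],[-1.5,0,0,0,0,0,12],[-1.5,0,0,0,0,0,12],[-1.5,0,0,0,0,0,12],[-1.5,0,0,0,0,0,12],[-1.5,0,0,0,0,0,12],[-1.5,0,0,0,0,0,12],[-1.5,0,0,0,0,0,12],[-1.5,0,0,0,0,0,12],[-1.5,0,0,0,0,0,12],[-1.5,0,0,0,0,0,12],[-1.5,0,0,0,0,0,12],[-1.5,0,0,0,0,0,12],[-1.5,0,0,0,0,0,12],[-1.5,0,0,0,0,0,12],[-1.5,0,0,0,0,0,12],[-1.5,0,0,0,0,0,12],[-1.5,0,0,0,0,0,12],[-1.5,0,0,0,0,0,12],[-1.5,0,0,0,0,0,12]]

```text
time: 10.75
tcp_pos: [0.4523, 0.0249, 0.0526]
ee_rot: [-0.001, 0.791, 0.612, 0.001]
wrist_force: [0.1, 16.7, -0.7]
gripper_width: 0.173
```

```bash
python3 trk.py s6
```

```text
t 10.75 tcp [0.4523 0.0249 0.0526] x [0.252 0.968 0.003] z [ 0.      0.0032 -1.    ] F [ 0.1 16.7 -0.7] w 0.17275638986607195
travel mm 56.7 th 0.147 lat mm -0.2 Flat -4.2 Flong 16.2
block px [383.1 216.1] 554 y on board mm 206.1
```

>>> move_arm:
  deltas:
    - [[-1,-0.1,0,0,0,0,12],[-1.5,-0.1,0,0,0,0,12],[-1.5,-0.1,0,0,0,0,12],[-1.5,-0.1,0,0,0,0,12],[-1.5,-0.1,0,0,0,0,12],[-1.5,0,0,0,0,0,12],[-1.5,0,0,0,0,0,12],[-1.5,0,0,0,0,0,12],[-1,0,0,0,0,0,12],[0,0,0,0,0,0,12],[0,0,0,0,0,0,12]]

```text
time: 11.9
tcp_pos: [0.4491, 0.0126, 0.0526]
ee_rot: [-0.001, 0.791, 0.612, 0.001]
wrist_force: [3.8, 13.2, -3.1]
gripper_width: 0.171
```

```bash
python3 trk.py s7
```

```text
t 11.9 tcp [0.4491 0.0126 0.0526] x [0.252 0.968 0.003] z [ 9.0e-04  2.6e-03 -1.0e+00] F [ 3.8 13.2 -3.1] w 0.17052658166742027
travel mm 69.4 th 0.180 lat mm -0.3 Flat 0.3 Flong 13.7
block px [382.3 213.5] 556 y on board mm 205.4
```

>>> move_arm:
  deltas:
    - [[-1,0,0,0,0,0,12],[-1,0,0,0,0,0,12],[-1,0,0,0,0,0,12],[-1,0,0,0,0,0,12],[-1,0,0,0,0,0,12],[-1,0,0,0,0,0,12],[0,0,0,0,0,0,12],[0,0,0,0,0,0,12],[0,0,0,0,0,0,12]]

```text
time: 12.85
tcp_pos: [0.4475, 0.0069, 0.0526]
ee_rot: [-0.001, 0.791, 0.612, 0.001]
wrist_force: [4.0, 13.7, -2.5]
gripper_width: 0.169
```

```bash
python3 trk.py s8
```

```text
t 12.85 tcp [0.4475 0.0069 0.0526] x [0.252 0.968 0.003] z [ 8.0e-04  2.7e-03 -1.0e+00] F [ 4.  13.7 -2.5] w 0.16908443795245456
travel mm 75.3 th 0.196 lat mm -0.3 Flat 0.4 Flong 14.3
block px [382.1 212.3] 562 y on board mm 205.5
```

>>> move_arm:
  deltas:
    - [[-1,0,0,0,0,0,12],[-1,0,0,0,0,0,12],[-1,0,0,0,0,0,12],[-1,0,0,0,0,0,12],[-1,0,0,0,0,0,12],[-1,0,0,0,0,0,12],[0,0,0,0,0,0,12],[0,0,0,0,0,0,12],[0,0,0,0,0,0,12]]

```text
time: 13.8
tcp_pos: [0.446, 0.0011, 0.0526]
ee_rot: [-0.001, 0.791, 0.612, 0.001]
wrist_force: [2.5, 13.5, -1.7]
gripper_width: 0.17
```

```bash
python3 trk.py s9
```

```text
t 13.8 tcp [0.446  0.0011 0.0526] x [0.252 0.968 0.003] z [ 7.0e-04  2.7e-03 -1.0e+00] F [ 2.5 13.5 -1.7] w 0.1701035357767705
travel mm 81.4 th 0.212 lat mm -0.3 Flat -1.0 Flong 13.7
block px [381.7 211.1] 560 y on board mm 205.1
```

>>> move_arm:
  deltas:
    - [[-1,0,0,0,0,0,12],[-1,0,0,0,0,0,12],[-1,0,0,0,0,0,12],[-1,0,0,0,0,0,12],[-1,0,0,0,0,0,12],[-1,0,0,0,0,0,12],[0,0,0,0,0,0,12],[0,0,0,0,0,0,12],[0,0,0,0,0,0,12]]

```text
time: 14.75
tcp_pos: [0.4444, -0.0047, 0.0526]
ee_rot: [-0.001, 0.791, 0.612, 0.001]
wrist_force: [2.9, 13.3, -2.2]
gripper_width: 0.168
```

```bash
python3 trk.py s10
```

```text
t 14.75 tcp [ 0.4444 -0.0047  0.0526] x [0.252 0.968 0.003] z [ 5.0e-04  2.7e-03 -1.0e+00] F [ 2.9 13.3 -2.2] w 0.16780334079089457
travel mm 87.3 th 0.227 lat mm -0.4 Flat -0.6 Flong 13.7
block px [377.9 209.8] 567 y on board mm 197.0
```

It has slipped (205→197 mm). I stop pushing and hold still.

>>> move_arm:
  deltas:
    - [[0,0,0,0,0,0,12],[0,0,0,0,0,0,12],[0,0,0,0,0,0,12],[0,0,0,0,0,0,12]]

```text
time: 15.2
tcp_pos: [0.4444, -0.0047, 0.0526]
ee_rot: [-0.001, 0.791, 0.612, 0.001]
wrist_force: [2.9, 12.6, -2.0]
gripper_width: 0.172
```

```bash
python3 trk.py s11
```

```text
t 15.2 tcp [ 0.4444 -0.0047  0.0526] x [0.252 0.968 0.003] z [ 6.0e-04  2.8e-03 -1.0e+00] F [ 2.9 12.6 -2. ] w 0.17163176050247864
travel mm 87.3 th 0.227 lat mm -0.4 Flat -0.4 Flong 12.9
block px [367.4 210.3] 565 y on board mm 173.1
```

Sliding on its own; I wait for it to reach the stop.

>>> move_arm:
  deltas:
    - [[0,0,0,0,0,0,12],[0,0,0,0,0,0,12],[0,0,0,0,0,0,12],[0,0,0,0,0,0,12],[0,0,0,0,0,0,12],[0,0,0,0,0,0,12],[0,0,0,0,0,0,12],[0,0,0,0,0,0,12],[0,0,0,0,0,0,12],[0,0,0,0,0,0,12],[0,0,0,0,0,0,12],[0,0,0,0,0,0,12],[0,0,0,0,0,0,12],[0,0,0,0,0,0,12],[0,0,0,0,0,0,12]]

```text
time: 16.75
tcp_pos: [0.4444, -0.0047, 0.0526]
ee_rot: [-0.001, 0.791, 0.612, 0.001]
wrist_force: [2.7, 13.5, -0.5]
gripper_width: 0.168
```

```bash
python3 trk.py s12
python3 - <<'E'
import cv2
a=cv2.imread('pics/s12.png')[140:300,225:495]; cv2.imwrite('pics/s12c.png',cv2.resize(a,None,fx=2.9,fy=2.9,interpolation=2))
E
```

```text
t 16.75 tcp [ 0.4444 -0.0047  0.0526] x [0.252 0.968 0.003] z [ 6.0e-04  2.8e-03 -1.0e+00] F [ 2.7 13.5 -0.5] w 0.16797955629894765
travel mm 87.3 th 0.227 lat mm -0.3 Flat -0.9 Flong 13.8
block px [303.2 212.6] 549 y on board mm 18.0
```

View pics/s12c.png

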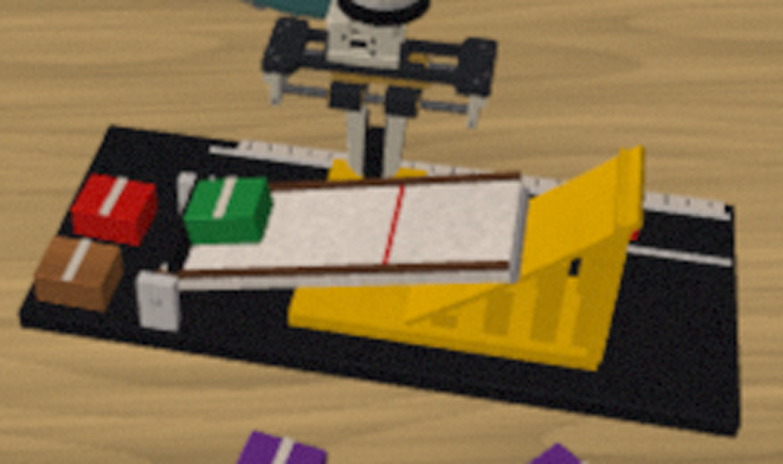

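Block rests against the black stop near (228,210) in the crop. Now relax the push, open, and rise.

>>> move_arm:
  deltas:
    - [[0.4,0,0,0,0,0,12],[0.4,0,0,0,0,0,12],[0.3,0,0,0,0,0,12],[0,0,0,0,0,0,16],[0,0,0,0,0,0,18],[0,0,0,0,0,0,20],[0,0,0,0,0,0,30],[0,0,0,0,0,0,40],[0,0,0,0,0,0,40],[0,0,-20,0,0,0,40],[0,0,-40,0,0,0,40],[0,0,-40,0,0,0,40],[0,0,0,0,0,0,40]]

```text
time: 18.1
tcp_pos: [0.4463, -0.005, 0.158]
ee_rot: [0.002, 0.791, 0.612, 0.003]
wrist_force: [-0.1, -0.3, -0.4]
gripper_width: 0.43
```

```bash
python3 trk.py s13
```

```text
t 18.1 tcp [ 0.4463 -0.005   0.158 ] x [0.252 0.968 0.001] z [ 7.2e-03 -5.0e-04 -1.0e+00] F [-0.1 -0.3 -0.4] w 0.4300158720867594
travel mm 87.2 th 0.227 lat mm 1.6 Flat -0.1 Flong -0.3
block px [303.2 212.6] 551 y on board mm 17.9
```

>>> move_arm:
  deltas:
    - [[20,0,-10,0,0,0,40],[36,0,0,0,0,0,40],[40,0,0,0,0,0,40],[40,0,0,0,0,0,40],[40,0,0,0,0,0,40],[30,0,0,0,0,0,40],[10,0,0,0,0,0,40],[0,0,0,0,0,0,40],[0,0,0,0,0,0,40]]

```text
time: 19.05
tcp_pos: [0.4986, 0.2033, 0.162]
ee_rot: [-0.0, 0.791, 0.611, -0.001]
wrist_force: [-0.4, 0.4, 0.7]
gripper_width: 0.429
```

Run:
```python
from h import *
st=observe(); Rt=info(st)
im=wcam(snap('wrist','w14'),st); pickle.dump(im,open('pics/w14.pkl','wb'))
t=np.array(st['tcp_pos']); t[2]=.084; print(proj(im,t))
```

```text
t 19.05 tcp [0.4986 0.2033 0.162 ] x [ 0.252  0.968 -0.001] z [-9.e-04 -6.e-04 -1.e+00] F [-0.4  0.4  0.7] w 0.4286667139262867
[323.2 246.7]
```

View pics/w14.png

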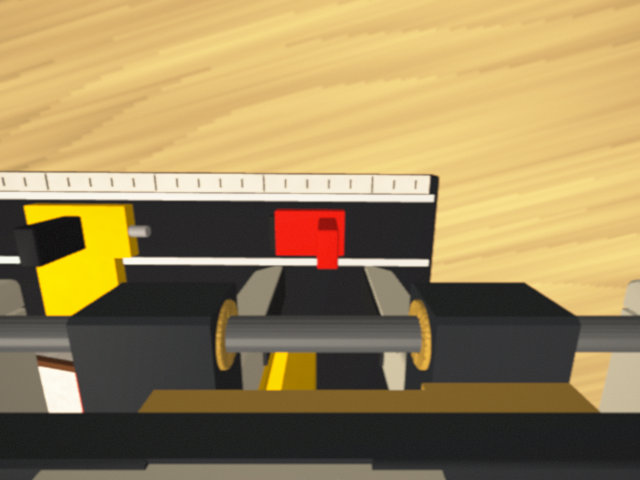

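Marker handle top is centred at about (328,250), so 3.5 mm further along +x. Descend there.

>>> move_arm:
  deltas:
    - [[3.5,2,30,0,0,0,40],[0,0,40,0,0,0,40],[0,0,39,0,0,0,40],[0,0,0,0,0,0,34],[0,0,0,0,0,0,28],[0,0,0,0,0,0,26],[0,0,0,0,0,0,26]]

```text
time: 19.8
tcp_pos: [0.5027, 0.2071, 0.0559]
ee_rot: [0.0, 0.791, 0.611, 0.001]
wrist_force: [-0.1, -1.1, 0.7]
gripper_width: 0.285
```

Run:
```python
from h import *
st=observe(); Rt=info(st)
im=wcam(snap('wrist','w15'),st)
a=im['color'][150:400,180:480,::-1]; cv2.imwrite('pics/w15c.png',cv2.resize(a,None,fx=2.4,fy=2.4))
```

```text
t 19.8 tcp [0.5027 0.2071 0.0559] x [0.252 0.968 0.002] z [ 0.0029  0.001  -1.    ] F [-0.1 -1.1  0.7] w 0.28454461035759077
```

View pics/w15c.png

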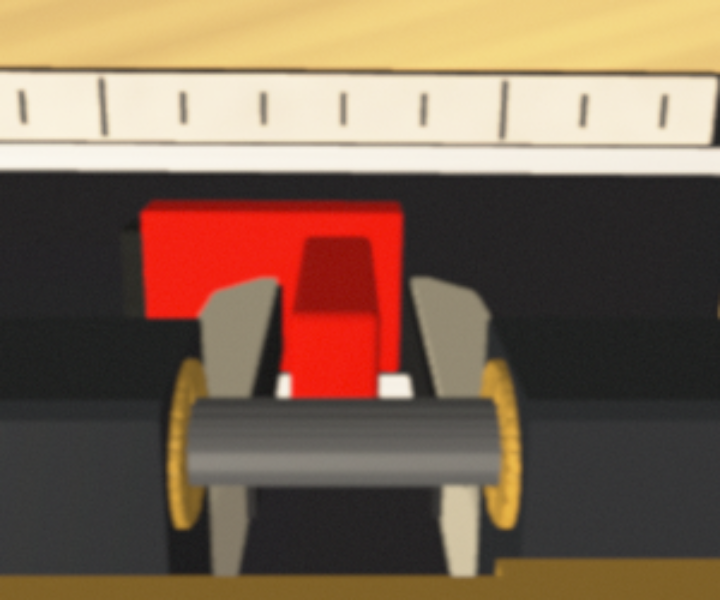

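>>> move_arm:
  deltas:
    - [[-2,0,2,0,0,0,26],[-2,0,0,0,0,0,26],[-2,0,0,0,0,0,26],[-2,0,0,0,0,0,26],[-3,0,0,0,0,0,26],[-4,0,0,0,0,0,26],[-4,0,0,0,0,0,26],[-4,0,0,0,0,0,26],[-4,0,0,0,0,0,26],[-4,0,0,0,0,0,26],[-4,0,0,0,0,0,26],[-4,0,0,0,0,0,26],[-4,0,0,0,0,0,26],[-4,0,0,0,0,0,26],[-4,0,0,0,0,0,26],[-4,0,0,0,0,0,26],[-4,0,0,0,0,0,26],[-4,0,0,0,0,0,26],[-4,0,0,0,0,0,26],[-4,0,0,0,0,0,26]]

```text
time: 21.85
tcp_pos: [0.4838, 0.138, 0.0516]
ee_rot: [0.0, 0.791, 0.612, -0.0]
wrist_force: [-0.7, 2.8, 0.8]
gripper_width: 0.28
```

>>> move_arm:
  deltas:
    - [[-3,0,0,0,0,0,26],[-3,0,0,0,0,0,26],[-3,0,0,0,0,0,26],[-3,0,0,0,0,0,26],[-3,0,0,0,0,0,26],[-3,0,0,0,0,0,26],[-2,0,0,0,0,0,26],[-2,0,0,0,0,0,26],[0,0,0,0,0,0,26],[0,0,0,0,0,0,26]]

```text
time: 22.85
tcp_pos: [0.4785, 0.1168, 0.0517]
ee_rot: [0.0, 0.791, 0.611, -0.0]
wrist_force: [0.3, -0.1, -0.5]
gripper_width: 0.28
```

```bash
python3 trk.py s16
python3 - <<'E'
from h import *
st=observe(); Rt=info(st)
im=wcam(snap('wrist','w16'),st); pickle.dump(im,open('pics/w16.pkl','wb'))
a=im['color'][170:370,80:400,::-1]; cv2.imwrite('pics/w16c.png',cv2.resize(a,None,fx=2.4,fy=2.4))
E
```

```text
t 22.85 tcp [0.4785 0.1168 0.0517] x [ 0.252  0.968 -0.   ] z [ 3.e-04 -5.e-04 -1.e+00] F [ 0.3 -0.1 -0.5] w 0.27959560813962664
travel mm -38.8 th -0.101 lat mm 1.6 Flat 0.3 Flong -0.0
block px [303.2 212.6] 553 y on board mm 10.2
t 22.9 tcp [0.4785 0.1169 0.0517] x [ 0.252  0.968 -0.   ] z [ 3.e-04 -4.e-04 -1.e+00] F [ 0.4  0.8 -0.1] w 0.28346301399426754
```

View pics/w16c.png

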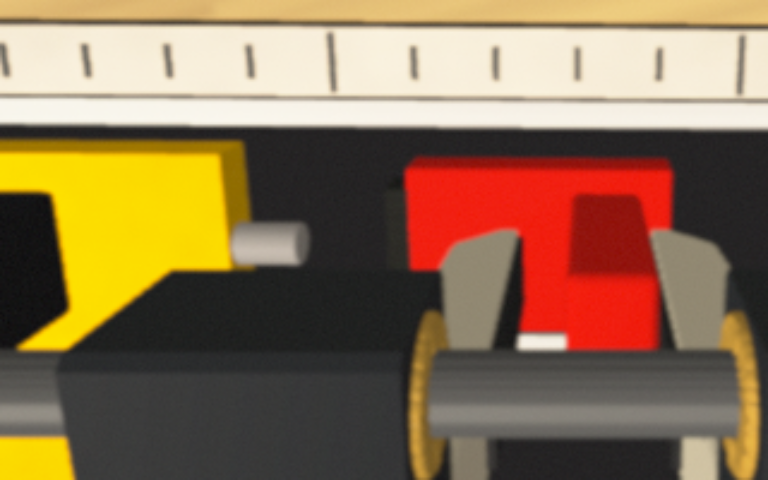

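Run:
```python
from h import *
im=pickle.load(open('pics/w16.pkl','rb')); C=lambda x,y:(80+x/2.4,170+y/2.4)
p=[onz(im,*C(x,y),.0285)@FY*1e3 for x,y in [(238,245),(306,245),(387,230),(408,168)]]; print(p,np.diff(p))
```

```text
[np.float64(153.24770997471674), np.float64(169.33532004224085), np.float64(188.70531882497767), np.float64(194.38468070932797)] [16.08761007 19.36999878  5.67936188]
```

Gap is about 19 mm by ray measurement (ruler ticks are 20 mm). Advance 14 mm, then creep.

>>> move_arm:
  deltas:
    - [[-2,0,0,0,0,0,26],[-2,0,0,0,0,0,26],[-2,0,0,0,0,0,26],[-2,0,0,0,0,0,26],[-2,0,0,0,0,0,26],[-2,0,0,0,0,0,26],[-1,0,0,0,0,0,26],[-1,0,0,0,0,0,26],[0,0,0,0,0,0,26],[0,0,0,0,0,0,26]]

```text
time: 23.95
tcp_pos: [0.4747, 0.1033, 0.0516]
ee_rot: [0.0, 0.791, 0.612, -0.0]
wrist_force: [0.1, 0.0, -0.1]
gripper_width: 0.277
```

Run:
```python
from h import *
st=observe(); Rt=info(st)
im=wcam(snap('wrist','w17'),st); pickle.dump(im,open('pics/w17.pkl','wb'))
a=im['color'][170:370,80:400,::-1]; cv2.imwrite('pics/w17c.png',cv2.resize(a,None,fx=2.4,fy=2.4))
```

```text
t 23.95 tcp [0.4747 0.1033 0.0516] x [ 0.252  0.968 -0.   ] z [-2.e-04 -3.e-04 -1.e+00] F [ 0.1  0.  -0.1] w 0.2771527306666099
```

View pics/w17c.png

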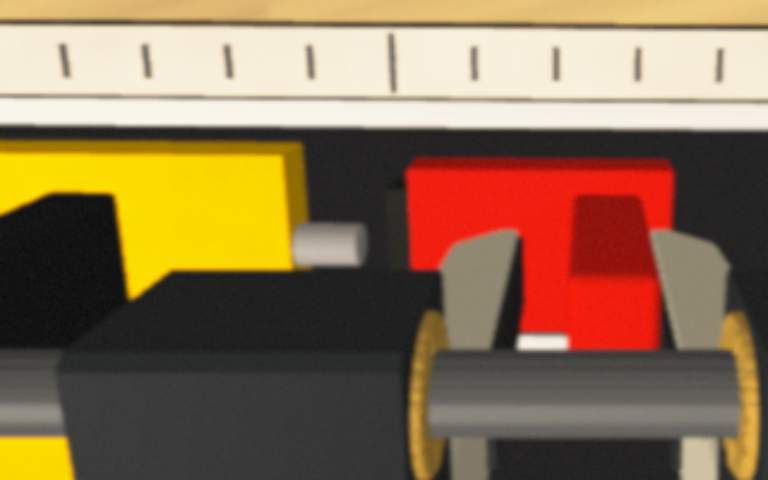

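>>> move_arm:
  deltas:
    - [[-0.5,0,0,0,0,0,26],[-0.5,0,0,0,0,0,26],[-0.5,0,0,0,0,0,26],[-0.5,0,0,0,0,0,26],[-0.5,0,0,0,0,0,26],[-0.5,0,0,0,0,0,26],[-0.5,0,0,0,0,0,26],[-0.5,0,0,0,0,0,26],[-0.3,0,0,0,0,0,26]]

```text
time: 24.9
tcp_pos: [0.4736, 0.0993, 0.0516]
ee_rot: [-0.0, 0.791, 0.612, -0.0]
wrist_force: [-0.2, 2.4, -0.9]
gripper_width: 0.283
```

```bash
cat > fz.py <<'E'
from h import *
import sys
st=observe(); info(st); f=np.array(st['wrist_force'])
d=np.array(st['tcp_pos'])@FY; print('Flong %.2f Flat %.2f pos %.2f mm'%(f@FY,f@FX,d*1e3))
im=wcam(snap('wrist',sys.argv[1]),st)
a=im['color'][170:370,80:400,::-1]; cv2.imwrite('pics/%sc.png'%sys.argv[1],cv2.resize(a,None,fx=2.4,fy=2.4))
f=np.array(observe()['wrist_force']);print('Flong again %.2f'%(f@FY))
E
python3 fz.py w18
```

```text
t 24.9 tcp [0.4736 0.0993 0.0516] x [ 0.252  0.968 -0.   ] z [-2.e-04  0.e+00 -1.e+00] F [-0.2  2.4 -0.9] w 0.28251314868085814
Flong 2.27 Flat -0.85 pos 216.85 mm
Flong again 1.87
```

View pics/w18c.png

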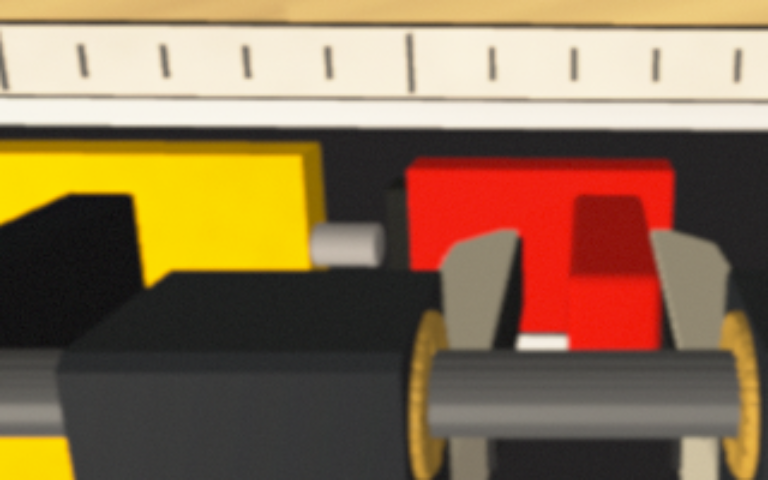

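About 1 mm remains (screw end at 384, nose at 388). Sliding friction reads about 2.3 N.

>>> move_arm:
  deltas:
    - [[-0.2,0,0,0,0,0,26],[-0.2,0,0,0,0,0,26],[-0.2,0,0,0,0,0,26],[-0.2,0,0,0,0,0,26],[0,0,0,0,0,0,26]]

```text
time: 25.45
tcp_pos: [0.4735, 0.0985, 0.0516]
ee_rot: [-0.0, 0.791, 0.612, -0.0]
wrist_force: [0.1, 2.5, -1.0]
gripper_width: 0.282
```

```bash
python3 fz.py w19
```

```text
t 25.45 tcp [0.4735 0.0985 0.0516] x [ 0.252  0.968 -0.   ] z [-1.e-04 -0.e+00 -1.e+00] F [ 0.1  2.5 -1. ] w 0.28171855170287935
Flong 2.45 Flat -0.52 pos 216.04 mm
Flong again 1.13
```

>>> move_arm:
  deltas:
    - [[-0.15,0,0,0,0,0,26],[-0.15,0,0,0,0,0,26],[-0.1,0,0,0,0,0,26],[0,0,0,0,0,0,26]]

```text
time: 25.9
tcp_pos: [0.4734, 0.0981, 0.0517]
ee_rot: [0.0, 0.791, 0.612, 0.0]
wrist_force: [-0.1, 2.1, -1.3]
gripper_width: 0.28
```

```bash
python3 fz.py w20
```

```text
t 25.9 tcp [0.4734 0.0981 0.0517] x [0.252 0.968 0.   ] z [ 0.  0. -1.] F [-0.1  2.1 -1.3] w 0.2800132272479934
Flong 2.00 Flat -0.66 pos 215.68 mm
Flong again 2.51
```

View pics/w20c.png

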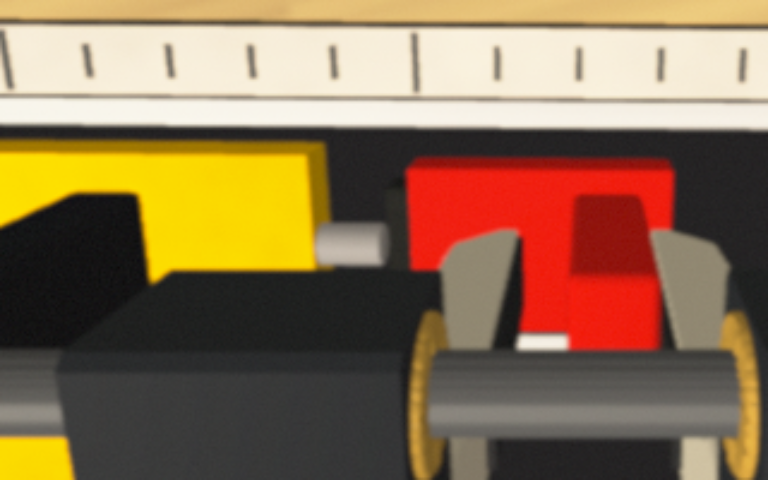

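>>> move_arm:
  deltas:
    - [[-0.15,0,0,0,0,0,26],[-0.15,0,0,0,0,0,26],[-0.1,0,0,0,0,0,26],[0,0,0,0,0,0,26]]

```text
time: 26.35
tcp_pos: [0.4733, 0.0977, 0.0516]
ee_rot: [-0.0, 0.791, 0.612, 0.0]
wrist_force: [-0.7, 1.5, -1.7]
gripper_width: 0.279
```

```bash
python3 fz.py w21
```

```text
t 26.35 tcp [0.4733 0.0977 0.0516] x [0.252 0.968 0.   ] z [ 0.  0. -1.] F [-0.7  1.5 -1.7] w 0.2794720556685312
Flong 1.31 Flat -1.02 pos 215.27 mm
Flong again 1.78
```

>>> move_arm:
  deltas:
    - [[-0.15,0,0,0,0,0,26],[-0.15,0,0,0,0,0,26],[-0.1,0,0,0,0,0,26],[0,0,0,0,0,0,26]]

```text
time: 26.8
tcp_pos: [0.4732, 0.0973, 0.0516]
ee_rot: [0.0, 0.791, 0.612, -0.0]
wrist_force: [0.1, 2.9, -0.9]
gripper_width: 0.279
```

```bash
python3 fz.py w22
```

```text
t 26.8 tcp [0.4732 0.0973 0.0516] x [ 0.252  0.968 -0.   ] z [-0. -0. -1.] F [ 0.1  2.9 -0.9] w 0.279412709013827
Flong 2.84 Flat -0.66 pos 214.85 mm
Flong again 2.18
```

View pics/w22c.png

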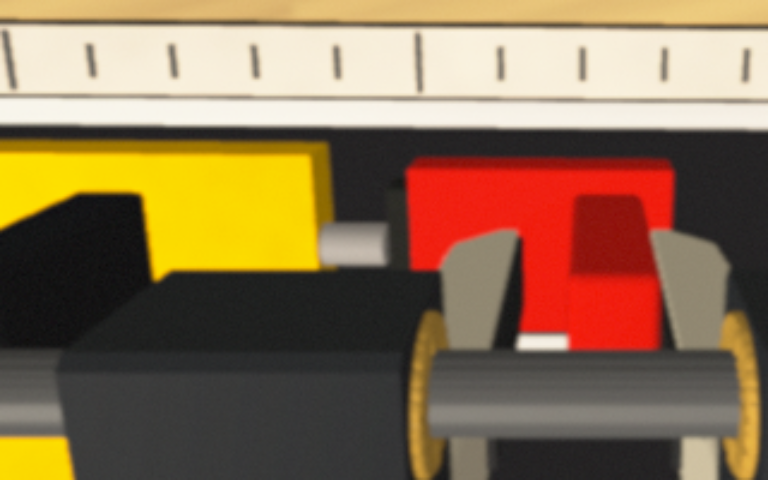

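Visually meeting; continue until the force rises.

>>> move_arm:
  deltas:
    - [[-0.15,0,0,0,0,0,26],[-0.15,0,0,0,0,0,26],[-0.1,0,0,0,0,0,26],[0,0,0,0,0,0,26]]

```text
time: 27.25
tcp_pos: [0.4731, 0.097, 0.0516]
ee_rot: [-0.0, 0.791, 0.612, -0.0]
wrist_force: [-0.6, 2.3, -1.2]
gripper_width: 0.281
```

```bash
python3 fz.py w23
```

```text
t 27.25 tcp [0.4731 0.097  0.0516] x [ 0.252  0.968 -0.   ] z [-0. -0. -1.] F [-0.6  2.3 -1.2] w 0.28106607016211443
Flong 2.10 Flat -1.20 pos 214.46 mm
Flong again 2.49
```

>>> move_arm:
  deltas:
    - [[-0.15,0,0,0,0,0,26],[-0.15,0,0,0,0,0,26],[-0.1,0,0,0,0,0,26],[0,0,0,0,0,0,26]]

```text
time: 27.7
tcp_pos: [0.473, 0.0966, 0.0517]
ee_rot: [-0.0, 0.791, 0.612, -0.0]
wrist_force: [0.0, 1.7, -1.0]
gripper_width: 0.279
```

```bash
python3 fz.py w24
```

```text
t 27.7 tcp [0.473  0.0966 0.0517] x [ 0.252  0.968 -0.   ] z [-0. -0. -1.] F [ 0.   1.7 -1. ] w 0.2788765011744712
Flong 1.69 Flat -0.44 pos 214.08 mm
Flong again 2.42
```

>>> move_arm:
  deltas:
    - [[-0.15,0,0,0,0,0,26],[-0.15,0,0,0,0,0,26],[-0.1,0,0,0,0,0,26],[0,0,0,0,0,0,26]]

```text
time: 28.15
tcp_pos: [0.4729, 0.0962, 0.0517]
ee_rot: [0.0, 0.791, 0.612, 0.0]
wrist_force: [-0.1, 1.7, -2.0]
gripper_width: 0.279
```

```bash
python3 fz.py w25
```

```text
t 28.15 tcp [0.4729 0.0962 0.0517] x [ 0.252  0.968 -0.   ] z [ 0. -0. -1.] F [-0.1  1.7 -2. ] w 0.2794775665344352
Flong 1.64 Flat -0.55 pos 213.70 mm
Flong again 3.44
```

View pics/w25c.png

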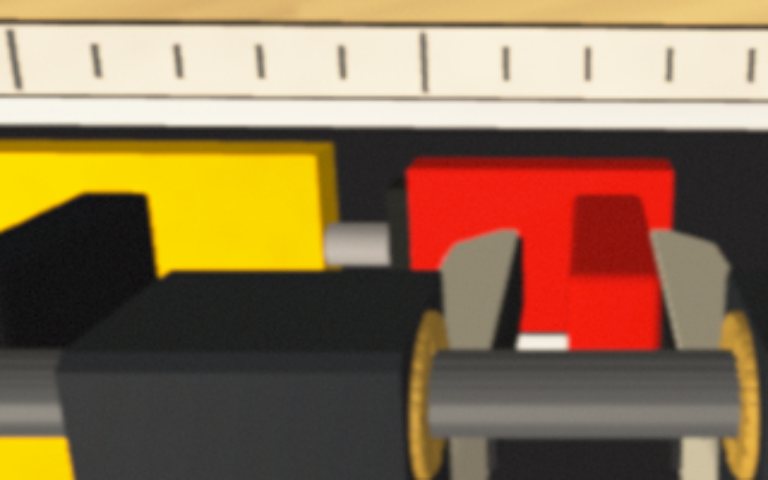

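>>> move_arm:
  deltas:
    - [[-0.15,0,0,0,0,0,26],[-0.15,0,0,0,0,0,26],[-0.1,0,0,0,0,0,26],[0,0,0,0,0,0,26]]

```text
time: 28.6
tcp_pos: [0.4728, 0.0959, 0.0517]
ee_rot: [-0.0, 0.791, 0.612, 0.0]
wrist_force: [0.1, 4.7, -1.9]
gripper_width: 0.278
```

```bash
python3 fz.py w26
```

```text
t 28.6 tcp [0.4728 0.0959 0.0517] x [0.252 0.968 0.   ] z [ 1.e-04  2.e-04 -1.e+00] F [ 0.1  4.7 -1.9] w 0.2781528286871907
Flong 4.58 Flat -1.07 pos 213.38 mm
Flong again 3.68
```

Force is rising (about 4.1 N), so contact is made. Small further step.

>>> move_arm:
  deltas:
    - [[-0.15,0,0,0,0,0,26],[-0.15,0,0,0,0,0,26],[0,0,0,0,0,0,26]]

```text
time: 28.95
tcp_pos: [0.4728, 0.0958, 0.0517]
ee_rot: [-0.0, 0.791, 0.612, 0.0]
wrist_force: [0.9, 7.4, -2.3]
gripper_width: 0.282
```

```bash
python3 fz.py w27
```

```text
t 28.95 tcp [0.4728 0.0958 0.0517] x [0.252 0.968 0.001] z [ 3.e-04  7.e-04 -1.e+00] F [ 0.9  7.4 -2.3] w 0.28174077772844
Flong 7.40 Flat -1.07 pos 213.30 mm
Flong again 6.37
```

About 7 N total, roughly 4.5 N on the screw. Hold 0.7 s.

>>> move_arm:
  deltas:
    - [[0,0,0,0,0,0,26],[0,0,0,0,0,0,26],[0,0,0,0,0,0,26],[0,0,0,0,0,0,26],[0,0,0,0,0,0,26],[0,0,0,0,0,0,26],[0,0,0,0,0,0,26]]

```text
time: 29.7
tcp_pos: [0.4728, 0.0959, 0.0517]
ee_rot: [-0.0, 0.791, 0.612, 0.0]
wrist_force: [0.8, 6.4, -1.9]
gripper_width: 0.281
```

```bash
python3 fz.py w28
```

```text
t 29.7 tcp [0.4728 0.0959 0.0517] x [0.252 0.968 0.001] z [ 3.e-04  7.e-04 -1.e+00] F [ 0.8  6.4 -1.9] w 0.2811922116303129
Flong 6.41 Flat -0.84 pos 213.32 mm
Flong again 7.44
```

View pics/w28c.png

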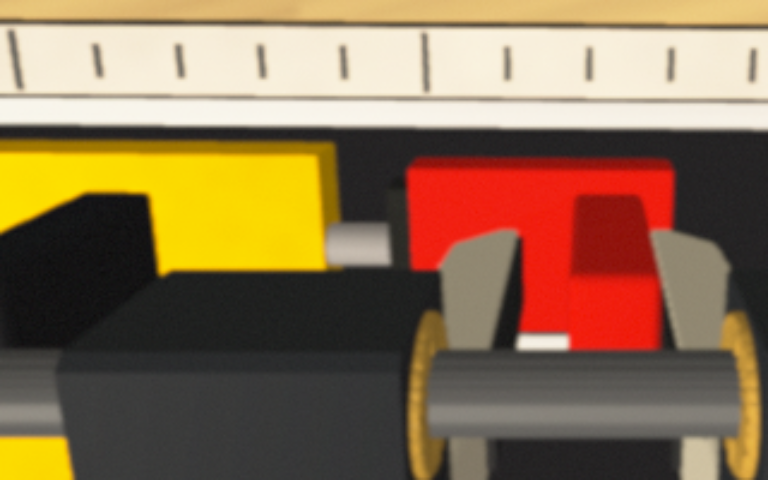

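Held at about 7 N. Now back the finger off the marker (clearance is 10 mm ahead of it), then rise straight up.

>>> move_arm:
  deltas:
    - [[0.2,0,0,0,0,0,26],[0.3,0,0,0,0,0,26],[0.5,0,0,0,0,0,26],[1,0,0,0,0,0,26],[1.5,0,0,0,0,0,26],[2,0,0,0,0,0,28],[0,0,0,0,0,0,30],[0,0,0,0,0,0,30],[0,0,0,0,0,0,30]]

```text
time: 30.65
tcp_pos: [0.4741, 0.1009, 0.0517]
ee_rot: [0.0, 0.791, 0.612, -0.0]
wrist_force: [-0.1, -0.6, -0.5]
gripper_width: 0.323
```

```bash
python3 fz.py w29
```

```text
t 30.65 tcp [0.4741 0.1009 0.0517] x [ 0.252  0.968 -0.   ] z [-0. -0. -1.] F [-0.1 -0.6 -0.5] w 0.322594465895152
Flong -0.61 Flat 0.04 pos 218.49 mm
Flong again 0.43
```

View pics/w29c.png

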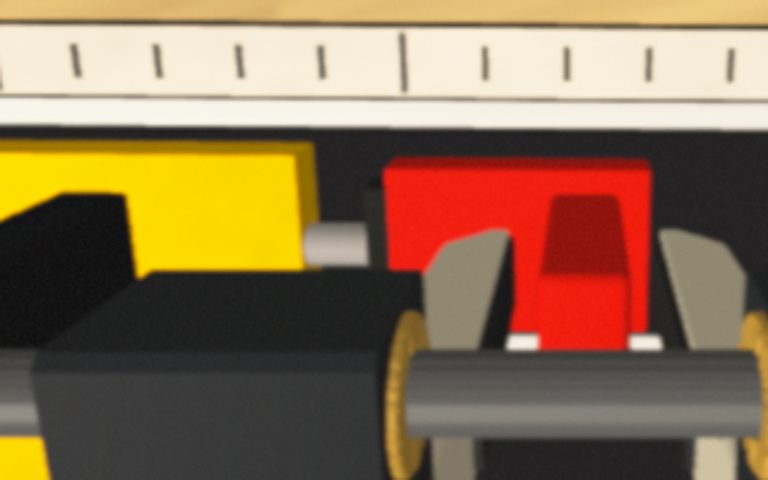

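Both fingers are clear; the nose-to-carriage spacing in the picture is unchanged. Rise.

>>> move_arm:
  deltas:
    - [[0,0,-10,0,0,0,30],[0,0,-20,0,0,0,30],[0,0,-40,0,0,0,30],[0,0,-40,0,0,0,30],[0,0,-40,0,0,0,30],[0,0,0,0,0,0,30],[0,0,0,0,0,0,30],[0,0,0,0,0,0,30]]

```text
time: 31.5
tcp_pos: [0.4737, 0.1008, 0.2008]
ee_rot: [-0.0, 0.791, 0.612, -0.001]
wrist_force: [0.4, -1.3, -0.2]
gripper_width: 0.326
```

Run:
```python
from h import *
st=observe(); info(st)
im=snap('wrist','w30'); s=snap('scene','s30'); print(green(s))
a=im['color'][150:350,60:480,::-1]; b=s['color'][140:300,225:495,::-1]
a=cv2.resize(a,(640,305)); b=cv2.resize(b,(490,290))
c=np.zeros((595,640,3),np.uint8); c[:305]=a; c[305:,:490]=b; cv2.imwrite('pics/c30.png',c)
```

```text
t 31.5 tcp [0.4737 0.1008 0.2008] x [ 0.252  0.968 -0.   ] z [-1.2e-03 -2.0e-04 -1.0e+00] F [ 0.4 -1.3 -0.2] w 0.3256339398309048
(array([303.15664845, 212.59016393]), array([288, 201,  31,  23, 549], dtype=int32))
```

View pics/c30.png

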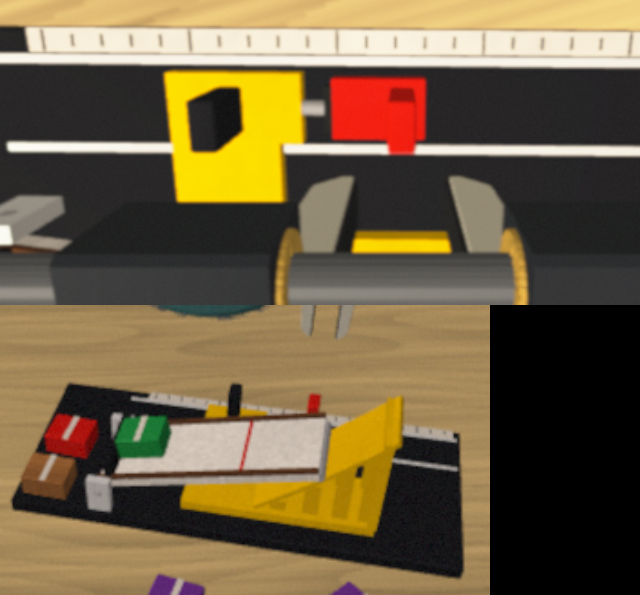

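The block is at the stop with its pixel unchanged, the board is still tilted, the marker nose meets the screw, and the gripper is clear. Handing in.

```bash
python3 -c "
from station import *
print(finish_job())"
```

```text
the job is handed in; nothing more can be done
None
```

The job is handed in after about 31.5 s of robot time; no verdict was reported.

**Slip angle:** I gripped the carriage handle and pushed at 10–15 mm/s. The block broke away between about 0.212 and 0.227 rad (81 to 87 mm of carriage travel). I stopped there, and the block slid down to the stop by itself. The board was left at about 0.227 rad, calculated from the arm's travel (87.3 mm × 2.6 rad/m).

**Marker:** I pushed it with one finger until the wrist read about 7 N along the track. Less the 2.5 N of sliding friction, that is roughly 4.5 N on the screw, and I held it for over 0.7 s. I then backed the finger off and rose clear.

**Last checks:**
- **Block:** its pixel position was unchanged from when it came to rest until the end, and the picture shows it against the stop.
- **Contact:** the nose still meets the screw in the last pictures, with the nose-to-carriage spacing the same as before letting go. The contact force after letting go can't be measured; I judged it from the pictures alone.
- **Disagreement:** my block tracker read about 18 mm up the board at the stop, against the 30 mm expected. It had assumed a start position of 207.5 mm, so I put this down to a constant offset.

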